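Share out guard nuts for three fans

TASK

First take the red screwdriver out of its sloping rest, where it leans over the blue tray, and stand it in the white tool cup. Then pick up the clear shaker and shake all nine brass nuts out of it over the tray, spread so that each of the three compartments gets at least two, and put the empty shaker back in its wooden stand, lying as it did. Leave the oil bottle, the bulb box and the jar where they are.

Things in the scene. Friction and masses are not known exactly. Their poses are not given: they have to be found in the camera images.
- tray: blue open steel tray, 130 x 295 x 45 mm outside, fixed; 5 mm walls, floor and dividers, three compartments side by side along its y, all walls and dividers 45 mm high; origin under its centre, x across, y along
- bay0 (a point): centre of the floor of tray compartment 0 (-y end), inside 120 x 91 mm; axes as the tray's
- bay1 (a point): centre of the floor of tray compartment 1 (middle), inside 120 x 91 mm; axes as the tray's
- bay2 (a point): centre of the floor of tray compartment 2 (+y end), inside 120 x 91 mm; axes as the tray's
- rest: dark steel sloping rest just beyond the tray, fixed: a 40 mm wide channel (30 mm inside, side walls 22 mm high) 125 mm long, rising at 45 degrees towards its own -x (roughly towards the robot) to 105 mm high (about 115 mm with its side walls); its upper end lies 38 mm towards -x of the origin, its foot 50 mm towards +x; origin on the table, z up
- driver: screwdriver, 178 mm long: steel shaft 10 mm thick and 80 mm long, then a red handle 26 to 29 mm thick; origin at the blade tip, z along it towards the handle's butt; it starts lying in the rest's channel, tip down against the foot, its handle's last 50 mm (128 to 178 mm from the tip) standing out of the channel's upper end; 90 g
- cup: white tool cup, fixed, 60 mm outside and 52 mm inside at the rim, 100 mm high; origin under its centre
- cup_in (a point): centre of the cup's inner floor
- stand: wooden stand, fixed, base 130 x 76 mm: a ramp 38 mm wide rising at 25 degrees towards its own -x (roughly towards the robot), with a 16 mm stop at its low end and two cheeks (14 mm above the ramp) 62 mm apart beside the lowest 30 mm; the rest of the ramp has no sides, so fingers can pass beside the shaker's middle; origin on the table, z up
- stand_seat (a point): where the shaker's centre is when it lies home in the stand, against the stop; axes as the stand's (not sloped)
- shaker: nut shaker: flat clear plastic box with orange ends, 120 mm long (x), 52 mm wide (y), 24 mm high (z), 4 mm walls, 160 g empty, 320 g full; origin at its centre. Its -x end is the open mouth, 44 mm wide and 16 mm high, nuts in one layer, two abreast. It starts in the stand, mouth raised 25 degrees. Nuts slide when tipped down 25 to 40 degrees
- shaker_mouth (a point): centre of the open mouth, 60 mm from the shaker's centre towards -x
- nut0: brass hex nut, 17 mm across flats, 20 mm across corners, 12 mm thick, 18 g, like the other eight; origin at the centre of one flat face, z along its hole
- nut1: brass hex nut, 17 mm across flats, 20 mm across corners, 12 mm thick, 18 g, like the other eight; origin at the centre of one flat face, z along its hole
- nut2: brass hex nut, 17 mm across flats, 20 mm across corners, 12 mm thick, 18 g, like the other eight; origin at the centre of one flat face, z along its hole
- nut3: brass hex nut, 17 mm across flats, 20 mm across corners, 12 mm thick, 18 g, like the other eight; origin at the centre of one flat face, z along its hole
- nut4: brass hex nut, 17 mm across flats, 20 mm across corners, 12 mm thick, 18 g, like the other eight; origin at the centre of one flat face, z along its hole
- nut5: brass hex nut, 17 mm across flats, 20 mm across corners, 12 mm thick, 18 g, like the other eight; origin at the centre of one flat face, z along its hole
- nut6: brass hex nut, 17 mm across flats, 20 mm across corners, 12 mm thick, 18 g, like the other eight; origin at the centre of one flat face, z along its hole
- nut7: brass hex nut, 17 mm across flats, 20 mm across corners, 12 mm thick, 18 g, like the other eight; origin at the centre of one flat face, z along its hole
- nut8: brass hex nut, 17 mm across flats, 20 mm across corners, 12 mm thick, 18 g, like the other eight; origin at the centre of one flat face, z along its hole
- oil: bystander: yellow oil bottle, 52 mm thick, 140 mm high, loose; origin under its centre
- bulbbox: bystander: white paper bulb box, 65 x 65 x 110 mm high, loose; origin under its centre
- jar: bystander: glass jar with black cap, 64 mm thick, 70 mm high, loose; origin under its centre
Mind the look-alikes: they are no part of the job. Of the things shaped like the shaker, the clear one is meant.

How it is judged:
On the way, in this order (a step that is already met when the one before it is completed fails the run):
1. the screwdriver stands in the cup, let go, with all nuts still in the shaker (horizontal distance between driver and cup_in below 0.03 m and z of driver in the frame of cup_in below 0.03 m and angle between driver's own z axis and vertical below 0.5 rad and distance between each of nut0, nut1, nut2, nut3, nut4, nut5, nut6, nut7, nut8 and shaker below 0.08 m and contact force between the fingers and driver below 0.1 N), for 0.2 s.
2. the shaker is held over the tray with its mouth tipped downwards (contact force between the fingers and shaker above 1 N and horizontal distance between shaker_mouth and tray below 0.17 m and angle between shaker's own x axis and vertical below 1.4208 rad and height (world z) of shaker above 0.06 m), for 0.05 s.
3. all nine nuts lie in the tray with the shaker still held (contact force between the fingers and shaker above 1 N and x of nut0 in the frame of tray between -0.0625 and 0.0625 m and y of nut0 in the frame of tray between -0.145 and 0.145 m and z of each of nut0, nut1, nut2, nut3, nut4, nut5, nut6, nut7, nut8 in the frame of tray below 0.042 m and x of nut1 in the frame of tray between -0.0625 and 0.0625 m and y of nut1 in the frame of tray between -0.145 and 0.145 m and x of nut2 in the frame of tray between -0.0625 and 0.0625 m and y of nut2 in the frame of tray between -0.145 and 0.145 m and x of nut3 in the frame of tray between -0.0625 and 0.0625 m and y of nut3 in the frame of tray between -0.145 and 0.145 m and x of nut4 in the frame of tray between -0.0625 and 0.0625 m and y of nut4 in the frame of tray between -0.145 and 0.145 m and x of nut5 in the frame of tray between -0.0625 and 0.0625 m and y of nut5 in the frame of tray between -0.145 and 0.145 m and x of nut6 in the frame of tray between -0.0625 and 0.0625 m and y of nut6 in the frame of tray between -0.145 and 0.145 m and x of nut7 in the frame of tray between -0.0625 and 0.0625 m and y of nut7 in the frame of tray between -0.145 and 0.145 m and x of nut8 in the frame of tray between -0.0625 and 0.0625 m and y of nut8 in the frame of tray between -0.145 and 0.145 m), for 0.2 s.
At the end, for the whole second after the job is handed in: All nine nuts lie at rest in the tray, at least two in each compartment; the screwdriver stands in the cup (tip within 30 mm of the floor, leaning less than 0.5 rad); the shaker lies at rest in its stand, its centre within 20 mm of home and its slope within 0.2 rad of the stand's (horizontal distance between driver and cup_in below 0.03 m and z of driver in the frame of cup_in below 0.03 m and angle between driver's own z axis and vertical below 0.5 rad and distance between shaker and stand_seat below 0.02 m and angle between the z axis of shaker and the z axis of stand, either way round between 0.236332 and 0.636332 rad and x of nut0 in the frame of tray between -0.0625 and 0.0625 m and y of nut0 in the frame of tray between -0.145 and 0.145 m and z of each of nut0, nut1, nut2, nut3, nut4, nut5, nut6, nut7, nut8 in the frame of tray below 0.042 m and x of nut1 in the frame of tray between -0.0625 and 0.0625 m and y of nut1 in the frame of tray between -0.145 and 0.145 m and x of nut2 in the frame of tray between -0.0625 and 0.0625 m and y of nut2 in the frame of tray between -0.145 and 0.145 m and x of nut3 in the frame of tray between -0.0625 and 0.0625 m and y of nut3 in the frame of tray between -0.145 and 0.145 m and x of nut4 in the frame of tray between -0.0625 and 0.0625 m and y of nut4 in the frame of tray between -0.145 and 0.145 m and x of nut5 in the frame of tray between -0.0625 and 0.0625 m and y of nut5 in the frame of tray between -0.145 and 0.145 m and x of nut6 in the frame of tray between -0.0625 and 0.0625 m and y of nut6 in the frame of tray between -0.145 and 0.145 m and x of nut7 in the frame of tray between -0.0625 and 0.0625 m and y of nut7 in the frame of tray between -0.145 and 0.145 m and x of nut8 in the frame of tray between -0.0625 and 0.0625 m and y of nut8 in the frame of tray between -0.145 and 0.145 m and ((y of nut0 in the frame of tray below -0.048 m and y of any of nut1, nut2, nut3, nut4, nut5, nut6, nut7, nut8 in the frame of tray below -0.048 m) or (y of nut1 in the frame of tray below -0.048 m and y of any of nut2, nut3, nut4, nut5, nut6, nut7, nut8 in the frame of tray below -0.048 m) or (y of nut2 in the frame of tray below -0.048 m and y of any of nut3, nut4, nut5, nut6, nut7, nut8 in the frame of tray below -0.048 m) or (y of nut3 in the frame of tray below -0.048 m and y of any of nut4, nut5, nut6, nut7, nut8 in the frame of tray below -0.048 m) or (y of nut4 in the frame of tray below -0.048 m and y of any of nut5, nut6, nut7, nut8 in the frame of tray below -0.048 m) or (y of nut5 in the frame of tray below -0.048 m and y of any of nut6, nut7, nut8 in the frame of tray below -0.048 m) or (y of nut6 in the frame of tray below -0.048 m and y of any of nut7, nut8 in the frame of tray below -0.048 m) or (y of nut7 in the frame of tray below -0.048 m and y of nut8 in the frame of tray below -0.048 m)) and ((y of nut0 in the frame of tray between -0.048 and 0.048 m and (y of nut1 in the frame of tray between -0.048 and 0.048 m or y of nut2 in the frame of tray between -0.048 and 0.048 m or y of nut3 in the frame of tray between -0.048 and 0.048 m or y of nut4 in the frame of tray between -0.048 and 0.048 m or y of nut5 in the frame of tray between -0.048 and 0.048 m or y of nut6 in the frame of tray between -0.048 and 0.048 m or y of nut7 in the frame of tray between -0.048 and 0.048 m or y of nut8 in the frame of tray between -0.048 and 0.048 m)) or (y of nut1 in the frame of tray between -0.048 and 0.048 m and (y of nut2 in the frame of tray between -0.048 and 0.048 m or y of nut3 in the frame of tray between -0.048 and 0.048 m or y of nut4 in the frame of tray between -0.048 and 0.048 m or y of nut5 in the frame of tray between -0.048 and 0.048 m or y of nut6 in the frame of tray between -0.048 and 0.048 m or y of nut7 in the frame of tray between -0.048 and 0.048 m or y of nut8 in the frame of tray between -0.048 and 0.048 m)) or (y of nut2 in the frame of tray between -0.048 and 0.048 m and (y of nut3 in the frame of tray between -0.048 and 0.048 m or y of nut4 in the frame of tray between -0.048 and 0.048 m or y of nut5 in the frame of tray between -0.048 and 0.048 m or y of nut6 in the frame of tray between -0.048 and 0.048 m or y of nut7 in the frame of tray between -0.048 and 0.048 m or y of nut8 in the frame of tray between -0.048 and 0.048 m)) or (y of nut3 in the frame of tray between -0.048 and 0.048 m and (y of nut4 in the frame of tray between -0.048 and 0.048 m or y of nut5 in the frame of tray between -0.048 and 0.048 m or y of nut6 in the frame of tray between -0.048 and 0.048 m or y of nut7 in the frame of tray between -0.048 and 0.048 m or y of nut8 in the frame of tray between -0.048 and 0.048 m)) or (y of nut4 in the frame of tray between -0.048 and 0.048 m and (y of nut5 in the frame of tray between -0.048 and 0.048 m or y of nut6 in the frame of tray between -0.048 and 0.048 m or y of nut7 in the frame of tray between -0.048 and 0.048 m or y of nut8 in the frame of tray between -0.048 and 0.048 m)) or (y of nut5 in the frame of tray between -0.048 and 0.048 m and (y of nut6 in the frame of tray between -0.048 and 0.048 m or y of nut7 in the frame of tray between -0.048 and 0.048 m or y of nut8 in the frame of tray between -0.048 and 0.048 m)) or (y of nut6 in the frame of tray between -0.048 and 0.048 m and (y of nut7 in the frame of tray between -0.048 and 0.048 m or y of nut8 in the frame of tray between -0.048 and 0.048 m)) or (y of nut7 in the frame of tray between -0.048 and 0.048 m and y of nut8 in the frame of tray between -0.048 and 0.048 m)) and ((y of nut0 in the frame of tray above 0.048 m and y of any of nut1, nut2, nut3, nut4, nut5, nut6, nut7, nut8 in the frame of tray above 0.048 m) or (y of nut1 in the frame of tray above 0.048 m and y of any of nut2, nut3, nut4, nut5, nut6, nut7, nut8 in the frame of tray above 0.048 m) or (y of nut2 in the frame of tray above 0.048 m and y of any of nut3, nut4, nut5, nut6, nut7, nut8 in the frame of tray above 0.048 m) or (y of nut3 in the frame of tray above 0.048 m and y of any of nut4, nut5, nut6, nut7, nut8 in the frame of tray above 0.048 m) or (y of nut4 in the frame of tray above 0.048 m and y of any of nut5, nut6, nut7, nut8 in the frame of tray above 0.048 m) or (y of nut5 in the frame of tray above 0.048 m and y of any of nut6, nut7, nut8 in the frame of tray above 0.048 m) or (y of nut6 in the frame of tray above 0.048 m and y of any of nut7, nut8 in the frame of tray above 0.048 m) or (y of nut7 in the frame of tray above 0.048 m and y of nut8 in the frame of tray above 0.048 m)) and linear speed of each of shaker, driver, nut0, nut1, nut2, nut3, nut4, nut5, nut6, nut7, nut8 below 0.02 m/s); the robot touches nothing.
It fails at once if the oil bottle pushed more than 30 mm or tipped (distance of oil from where it was at the start of the episode above 0.03 m or angle between oil's own z axis and vertical above 0.4 rad).
It fails at once if the bulb box pushed more than 30 mm or tipped (distance of bulbbox from where it was at the start of the episode above 0.03 m or angle between bulbbox's own z axis and vertical above 0.4 rad).
It fails at once if the jar pushed more than 30 mm or tipped (distance of jar from where it was at the start of the episode above 0.03 m or angle between jar's own z axis and vertical above 0.4 rad).
It also fails if it takes over 64 s, if anything falls off the work surface, if the arm or the gripper's body presses on something with over 40 N, if the wrist force passes 120 N, or if a joint passes its speed limit or range.

ROBOT

A 6-joint arm with a two-finger parallel gripper is mounted at the origin on the work surface. World frame = base frame: x ahead of the robot, y to its left, z up, the work surface at z = 0. Lengths are in m, angles in rad, forces in N, time in s.
With the tool pointing down it reaches from about 0.3 to 0.875 m from the base axis. Payload 6.4 kg.
Tool frame: the origin (TCP) lies on the mounting face of the last link; the fingertips stand 166 mm ahead of it and the grasp point (between the pads) lies ahead of it (manip.tcp_to_grasp is the z of the grasp point in the tool frame, in m); z points along the fingers, y is the line along which they close (so a half turn about z gives the same grasp; the last joint's range is limited). The gripper opens to 88 mm and grips with 3 to 60 N. Pads are 18 mm wide; open, the fingers measure 123 mm over their backs; the gripper's body (75 mm by 187 mm) begins 45 mm behind the grasp point.
Start: joints at [1.033, 0.181, 1.607, -0, 1.354, -0.206], TCP at [0.187, 0.544, 0.405] pointing down, gripper open.
Joint ranges: [-2.99, 2.99], [-0.89, 2.07], [0.3, 2.58], [-1.14, 4.28], [0, 2.63], [-3.12, 3.12]. Speed limits (rad/s): [2.57, 2.57, 3.01, 3.14, 3.14, 3.14].

INTERFACE

Orientations are given as [roll, pitch, yaw] about the fixed x, y, z axes, in that order (R = Rz(yaw) Ry(pitch) Rx(roll)).
In Python, from plant import status, imaging, manip gives the robot as it stands.
- The arm moves only by the tool carry_out, never from a script. Its argument "moves" is one flat list of numbers, 5 for each row, row after row: the shift along the tool's x, y, z normalised to -1 to 1, where 1 is 0.1 m, then the turn about the tool's z normalised to -1 to 1, where 1 is pi/2 rad, then the opening, from 0 (shut) to 1 (fully open). In form: [tx, ty, tz, turn, gripper, tx, ty, tz, turn, gripper, ...]. A call has 1 to 8 rows; each row is the pose to reach, as a shift and turn from the pose commanded when the call began, along the tool's axes at that moment; what a row does not reach only later rows make up. A row lasts 1/12 s, in which the tool goes at most 41.7 mm and 7.16 degrees, less where a joint would pass 70% of its speed; a pose out of reach is approached as far as the arm can. A call with a number of a shift or a turn outside -1 to 1 is refused whole. A call with a gripper value outside its range is refused whole. The fingers move at their own pace and stop on an object; "newtons" is the grip in N (left out, the last holds). Time passes only in rows, so rows that repeat a pose let the fingers close. It gives the time, the measured TCP pose, the force, the opening and the grip force at its end, in the units of the state.
- status.observe(): the state, without advancing time (a new reading comes with each control period).
- imaging.snapshot(name): name is "side" or "top"; returns the picture (480x640x3 uint8, blue, green, red); there is no depth.
- imaging.camera_model(name): a dict with "fovy" (degrees; the focal length in pixels is half the picture's height over the tangent of half this angle, whatever the lens; pixels are square), "cx", "cy" (the principal point, pixels), "world_from_camera" (4x4, takes a point from camera to world coordinates). Camera axes: x right, y up, looking along -z (the intrinsics and any distortion apply to the point x, -y, -z); pixel columns grow to the right and rows downward; lengths in m; the calibration is good to about 2 mm. A picture is of the moment at which its call begins. camera_model takes no time and is no camera call.
- manip.close_job(): hands the job in; it is judged then, once.
The state is a dict: "clock": time; "qpos": joint angles; "joint_velocities": joint speeds; "tau": joint torques, N m; "eef_pos": TCP position; "eef_rot": TCP orientation; "contact_force": force on the tool from outside, world axes, zero at the start; "ft_torque": the same for the moment, N m; "opening": opening from 0.0 (shut) to 1.0 (fully open); "grasp_force": force on a finger pad.
Only numpy, scipy, OpenCV 4.12 (cv2) and the standard library are available. Lean on these libraries where they do the work, as an engineer would, in place of code of your own. Each camera call takes 0.05 s, during which the arm holds its last target. There are 200 camera calls.

## Working session

There is one attempt and no reset: what is moved stays moved. The work goes in short steps, Python scripts to look and compute and a tool call to move; the robot and the scene stay as the last step left them, time stands still between calls to the robot, and variables do not carry over. Pictures are saved under pics/ and viewed, at most 10 in all, crops included, and the job is handed in when it is done.

Besides the shell and the picture viewer there is one more tool, called after ">>>" by a JSON object that holds its "method" and its "body", one argument or row to a line. carry_out: Moves the arm, as the interface text tells. Scaled input: -1 to 1 covers 0.1 m each way for a shift and pi/2 rad each way for a turn. Its arguments: {"type":"object","properties":{"moves":{"type":"array","items":{"type":"number"}},"newtons":{"type":"number"}},"required":["moves"]}

```bash
mkdir -p pics; ls; python3 - <<'E'
from plant import status, imaging, manip
import cv2,numpy as np
np.set_printoptions(precision=4,suppress=True)
print(status.observe(), manip.tcp_to_grasp)
for n in("side","top"):
    im=imaging.snapshot(n); cv2.imwrite(f"pics/{n}0.png",im); print(n,imaging.camera_model(n))
E
```

```text
pics
{'clock': 0.0, 'qpos': array([ 1.0327,  0.1815,  1.608 ,  0.    ,  1.3538, -0.2063]), 'joint_velocities': array([-0.0005, -0.0001, -0.0015,  0.0008,  0.0008,  0.0005]), 'tau': array([ -0.0011, -43.3888, -34.1833,   0.07  ,   0.0389,  -0.0001]), 'eef_pos': array([0.1871, 0.5434, 0.4038]), 'eef_rot': array([-3.14  , -0.0004,  2.8098]), 'contact_force': array([ 0.0439, -0.2983, -0.3393]), 'ft_torque': array([-0.0473, -0.063 , -0.0062]), 'grasp_force': 0.0, 'opening': 0.9981725539923958} 0.1473
side {'fovy': 56.41441281340014, 'cx': 311.4749452760288, 'cy': 239.524036432539, 'world_from_camera': array([[ 0.7448,  0.4088, -0.5274, -0.0212],
       [-0.6672,  0.4611, -0.5849, -0.5596],
       [ 0.004 ,  0.7876,  0.6162,  0.7448],
       [ 0.    ,  0.    ,  0.    ,  1.    ]])}
top {'fovy': 54.34343325303667, 'cx': 323.67996229297006, 'cy': 241.39457249627472, 'world_from_camera': array([[ 0.0161,  0.9964, -0.083 ,  0.436 ],
       [-0.9996,  0.0139, -0.0265,  0.0411],
       [-0.0253,  0.0834,  0.9962,  1.206 ],
       [ 0.    ,  0.    ,  0.    ,  1.    ]])}
```

View pics/side0.png

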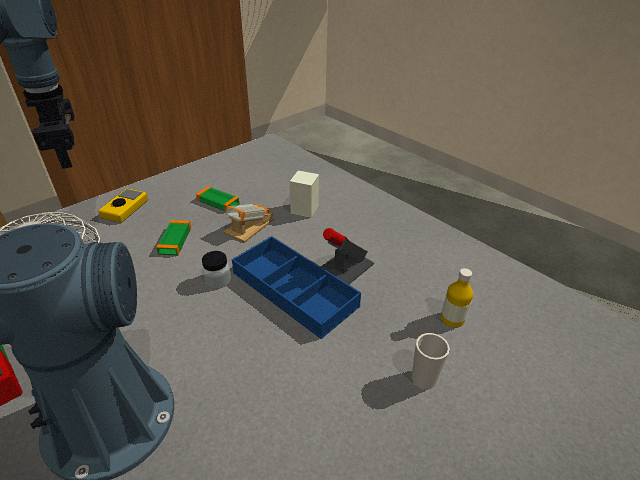

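View pics/top0.png

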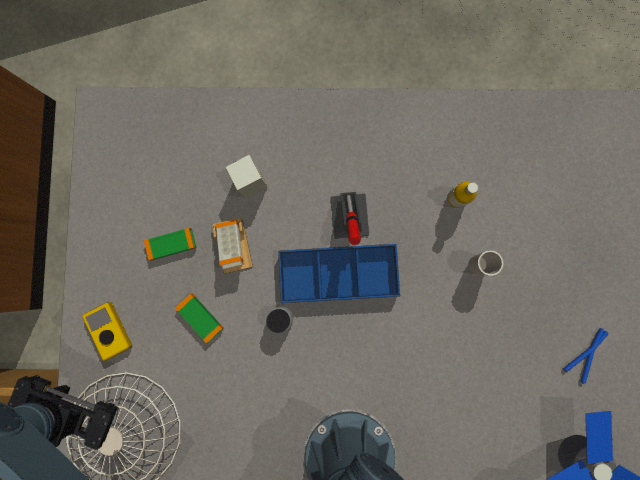

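The side view shows the clear shaker at (249,216), the tray around (296,285), the driver's red butt at (331,235) and the cup rim at (431,345). The top view shows the shaker at (229,246), driver (352,220), cup (489,263) and tray (339,273).

Candidates in the top view:
- **Shaker-like:** clear with orange ends (229,246), green boxes (170,245) and (199,319). I choose the clear one.
- **Driver-like:** red (352,220). The blue crossed sticks (585,355) don't fit.
- **Cup-like:** white (489,263). The jar (278,320) is a bystander.

I'll check this in close crops.

```bash
python3 - <<'E'
import cv2
a=cv2.imread("pics/top0.png")[150:310,205:405]; cv2.imwrite("pics/topc.png",cv2.resize(a,None,fx=3.75,fy=3.75,interpolation=cv2.INTER_CUBIC)[:600])
b=cv2.imread("pics/side0.png")[190:390,215:465]; cv2.imwrite("pics/sidec.png",cv2.resize(b,None,fx=3,fy=3,interpolation=cv2.INTER_CUBIC))
E
```

```text
(no output)
```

View pics/topc.png

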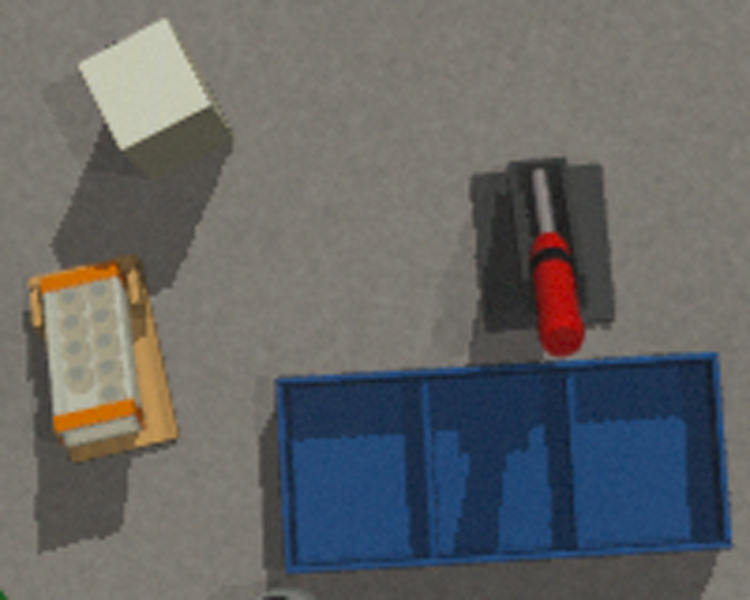

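View pics/sidec.png

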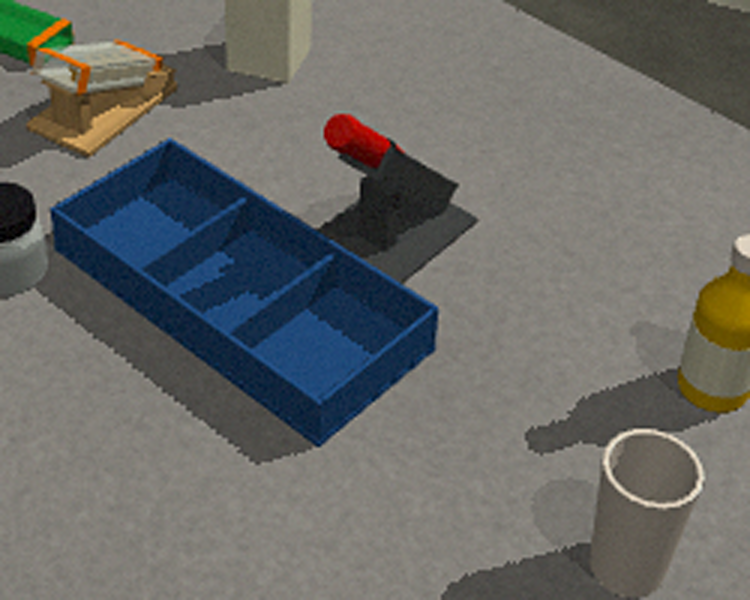

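```bash
cat >h.py <<'E'
import numpy as np, cv2
from plant import status, imaging, manip
np.set_printoptions(precision=4,suppress=True)
C={n:imaging.camera_model(n) for n in("side","top")}
def full(p,s,o): return (np.array(p,float)+.5)/s-.5+np.array(o)
def ray(n,p):
    c=C[n]; f=240/np.tan(np.radians(c["fovy"]/2)); M=c["world_from_camera"]
    d=M[:3,:3]@np.array([(p[0]-c["cx"])/f,-(p[1]-c["cy"])/f,-1]); return M[:3,3],d/np.linalg.norm(d)
def tri(ps,pt):
    (a,d),(b,e)=ray("side",ps),ray("top",pt)
    A=np.stack([d,-e],1); t=np.linalg.lstsq(A,b-a,rcond=None)[0]
    p,q=a+t[0]*d,b+t[1]*e; return (p+q)/2,np.linalg.norm(p-q)
def onz(n,p,z):
    a,d=ray(n,p); return a+d*(z-a[2])/d[2]
def proj(n,X):
    c=C[n]; f=240/np.tan(np.radians(c["fovy"]/2)); v=np.linalg.inv(c["world_from_camera"])@np.append(X,1)
    return np.array([c["cx"]+f*v[0]/-v[2],c["cy"]+f*v[1]/v[2]])
E
python3 - <<'E'
from h import *
T=lambda p:full(p,3.75,(205,150)); S=lambda p:full(p,3,(215,190))
P={"tray++":((168,141),(277,379)),"tray+x-y":((437,311),(717,353)),"tray--":((322,405),(731,546)),"tray-x+y":((52,211),(288,571)),
"butt":((341,132),(563,338)),
"sh_mouth+y":((35,55),(57,432)),"sh_mouth-y":((88,68),(141,420)),"sh_far+y":((118,42),(38,275)),"sh_far-y":((160,62),(117,263))}
for k,(s,t) in P.items():
    print(k,*tri(S(s),T(t)))
print("cup",*tri(S((653,468)),(489.5,263)), onz("top",(489.5,263),.1))
t=status.observe()
E
```

```text
tray++ [0.5082 0.1844 0.0436] 0.000653164307878239
tray+x-y [ 0.5303 -0.1081  0.0433] 0.0021483466637156755
tray-- [ 0.4041 -0.1181  0.0445] 0.004153048418686913
tray-x+y [0.382  0.1737 0.0437] 0.002039853253651215
butt [ 0.5297 -0.0019  0.1485] 0.002407244871231518
sh_mouth+y [0.4694 0.3217 0.08  ] 2.040198163699073e-05
sh_mouth-y [0.4809 0.2628 0.0913] 0.00823453385087608
sh_far+y [0.5766 0.3504 0.0326] 0.0008685307766336383
sh_far-y [0.5856 0.2967 0.0328] 0.00039563323552126693
cup [ 0.4843 -0.3208  0.1003] 0.0046245142042138825 [ 0.4828 -0.3191  0.1   ]
```

```bash
cat >fit.py <<'E'
from h import *
from scipy.optimize import least_squares
T=lambda p:full(p,3.75,(205,150)); S=lambda p:full(p,3,(215,190))
# shaker: top-face corners; params x,y,z,yaw,pitch(mouth up)
def ax(yaw,p): # shaker x axis points down-slope away from the mouth
    x=np.array([np.cos(yaw)*np.cos(p),np.sin(yaw)*np.cos(p),-np.sin(p)]); y=np.array([-np.sin(yaw),np.cos(yaw),0]); return x,y,np.cross(x,y)
obs=[("side",S((35,55)),-1,1),("side",S((88,68)),-1,-1),("side",S((118,42)),1,1),("side",S((160,62)),1,-1),
("top",T((57,432)),-1,1),("top",T((141,420)),-1,-1),("top",T((38,275)),1,1),("top",T((117,263)),1,-1)]
def r(v):
    x,y,z=ax(v[3],v[4]); return np.concatenate([proj(n,v[:3]+x*.06*a+y*.026*b+z*.012)-p for n,p,a,b in obs]+[[(v[4]-.436)*60]])
s=least_squares(r,[.53,.3,.06,.2,.43],loss="soft_l1"); print("shaker",s.x,"\n",r(s.x).round(1))
# driver: butt + azimuth + slope
o2=[("side",S((341,132)),.178),("side",S((388,151)),None),("top",T((563,338)),.178),("top",T((540,172)),None),("top",T((550,255)),None)]
def q(v):
    d=np.array([np.cos(v[3])*np.cos(v[4]),np.sin(v[3])*np.cos(v[4]),-np.sin(v[4])]); out=[]
    for n,p,k in o2:
        a=proj(n,v[:3]); 
        if k: out+=list(a-p)
        else:
            b=proj(n,v[:3]+.1*d); t=(b-a)/np.linalg.norm(b-a); w=p-a; out.append(t[0]*w[1]-t[1]*w[0])
    return out
s=least_squares(q,[.53,0,.15,.1,.785]); print("driver butt,az,slope",s.x,np.round(q(s.x),1))
print("oil", onz("top",(472,188),.14), "jar",onz("top",(278,320),.07),"box",onz("top",(243,172),.11))
E
python3 fit.py
```

```text
shaker [0.523  0.3067 0.0484 0.263  0.4348] 
 [ 0.1 -0.9 -2.3  1.  -0.1  0.4  0.4 -0.6  0.7  0.3 -0.9 -1.8  1.   1.2
 -0.3 -0.6 -0.1]
driver butt,az,slope [ 0.5299 -0.0016  0.1482  0.1115  0.7144] [-0.6  0.1  0.   0.2 -0.4  0.2 -0.4]
oil [ 0.6524 -0.2685  0.14  ] jar [0.339  0.1785 0.07  ] box [0.6913 0.2662 0.11  ]
```

>>> {"method": "carry_out", "body": {
  "moves": [-0.86,-0.66,0,0,1,-0.86,-0.66,0,0,1,-0.86,-0.66,0,0,1],
  "newtons": 30
}}

```text
clock: 0.35
eef_pos: [0.2478, 0.4512, 0.4039]
eef_rot: [-3.139, 0.0, 2.81]
contact_force: [0.5, 0.7, -0.3]
opening: 0.997
grasp_force: 0.0
```

>>> {"method": "carry_out", "body": {
  "moves": [-0.86,-0.66,0,0,1,-0.86,-0.66,0,0,1,-0.86,-0.66,0,0,1]
}}

```text
clock: 0.6
eef_pos: [0.308, 0.3603, 0.4043]
eef_rot: [-3.14, 0.0, 2.809]
contact_force: [1.0, 0.2, 0.6]
opening: 1.0
grasp_force: 0.0
```

>>> {"method": "carry_out", "body": {
  "moves": [-0.86,-0.66,0,0,1,-0.86,-0.66,0,0,1,-0.86,-0.66,0,0,1]
}}

```text
clock: 0.85
eef_pos: [0.3679, 0.2698, 0.4045]
eef_rot: [-3.141, 0.001, 2.809]
contact_force: [-0.2, -0.5, -0.2]
opening: 0.997
grasp_force: 0.0
```

>>> {"method": "carry_out", "body": {
  "moves": [-0.86,-0.66,0,0,1,-0.86,-0.66,0,0,1,-0.86,-0.66,0,0,1]
}}

```text
clock: 1.1
eef_pos: [0.4278, 0.1792, 0.4046]
eef_rot: [-3.141, 0.001, 2.808]
contact_force: [0.1, -0.0, -0.5]
opening: 1.003
grasp_force: 0.0
```

>>> {"method": "carry_out", "body": {
  "moves": [-0.86,-0.66,0,0,1,-0.86,-0.66,0,0,1,-0.86,-0.66,0,0,1]
}}

```text
clock: 1.35
eef_pos: [0.4877, 0.0886, 0.4046]
eef_rot: [-3.141, 0.001, 2.808]
contact_force: [0.4, 0.1, 0.3]
opening: 0.997
grasp_force: 0.0
```

>>> {"method": "carry_out", "body": {
  "moves": [-0.86,-0.66,0,-0.28,1,-0.86,-0.66,0,-0.28,1,-0.86,-0.66,0,-0.28,1,-0.86,-0.66,0,-0.28,1,-0.86,-0.66,0,-0.28,1]
}}

```text
clock: 1.77
eef_pos: [0.5466, -0.0005, 0.4039]
eef_rot: [3.141, -0.001, -3.034]
contact_force: [-0.4, -0.0, -1.3]
opening: 1.004
grasp_force: 0.0
```

>>> {"method": "carry_out", "body": {
  "moves": [0,0,0.5,0,1,0,0,1,0,1,0,0,1,0,1,0,0,1,0,1]
}}

```text
clock: 2.1
eef_pos: [0.5435, 0.0024, 0.2995]
eef_rot: [3.138, -0.01, -3.035]
contact_force: [-1.1, -0.4, 0.7]
opening: 0.996
grasp_force: 0.0
```

>>> {"method": "carry_out", "body": {
  "moves": [0,0,0.24,0,1,0,0,0.24,0,1,0,0,0.24,0,0,0,0,0.24,0,0,0,0,0.24,0,0,0,0,0.24,0,0,0,0,0.24,0,0,0,0,0.24,0,0]
}}

```text
clock: 2.77
eef_pos: [0.5463, 0.0012, 0.2814]
eef_rot: [-3.141, 0.001, -3.034]
contact_force: [0.7, 0.0, -0.5]
opening: 0.571
grasp_force: 0.0
```

>>> {"method": "carry_out", "body": {
  "moves": [0,0,0,0,0,0,0,0,0,0,0,0,0,0,0,0,0,0,0,0,0,0,0,0,0,0,0,0,0,0]
}}

```text
clock: 3.27
eef_pos: [0.5462, 0.0011, 0.2807]
eef_rot: [-3.142, -0.0, -3.034]
contact_force: [-0.7, 0.1, 0.9]
opening: 0.282
grasp_force: 29.8
```

>>> {"method": "carry_out", "body": {
  "moves": [0,0,-0.2,0,0,0,0,-0.4,0,0,0,0,-0.6,0,0,0,0,-0.8,0,0,0,0,-1,0,0]
}}

```text
clock: 3.68
eef_pos: [0.5459, 0.0013, 0.3813]
eef_rot: [3.141, -0.001, -3.034]
contact_force: [0.0, -0.0, -0.6]
opening: 0.287
grasp_force: 29.7
```

>>> {"method": "carry_out", "body": {
  "moves": [0,0,-0.2,0,0,0,0,-0.4,0,0,0,0,-0.6,0,0,0,0,-0.6,0,0,0,0,-0.6,0,0]
}}

```text
clock: 4.1
eef_pos: [0.5463, 0.0012, 0.4411]
eef_rot: [-3.141, 0.002, -3.034]
contact_force: [-0.1, 0.6, -1.5]
opening: 0.287
grasp_force: 29.7
```

```bash
cat >snap.py <<'E'
import sys; from h import *
# args: outname cx cy half scale for the top view, then for the side view; stacked side by side
o,*a=sys.argv[1:]; a=list(map(int,a)); ims=[]
for n,(u,v) in zip(("top","side"),(a[:2],a[2:4])):
    im=imaging.snapshot(n); u0,v0=max(0,min(u-66,640-132)),max(0,min(v-80,480-160)); print(n,"offset",u0,v0)
    ims.append(cv2.resize(im[v0:v0+160,u0:u0+132],None,fx=3,fy=3,interpolation=cv2.INTER_CUBIC))
cv2.imwrite(f"pics/{o}.png",np.hstack(ims)); print(status.observe()["clock"])
E
python3 -c "
from h import *
p=status.observe()['eef_pos']-[0,0,.147]; print(proj('top',p),proj('side',p))"
python3 snap.py d1 365 220 331 200
```

```text
[356.7298 224.426 ] [334.5793 172.4369]
top offset 299 140
side offset 265 120
4.2
```

View pics/d1.png

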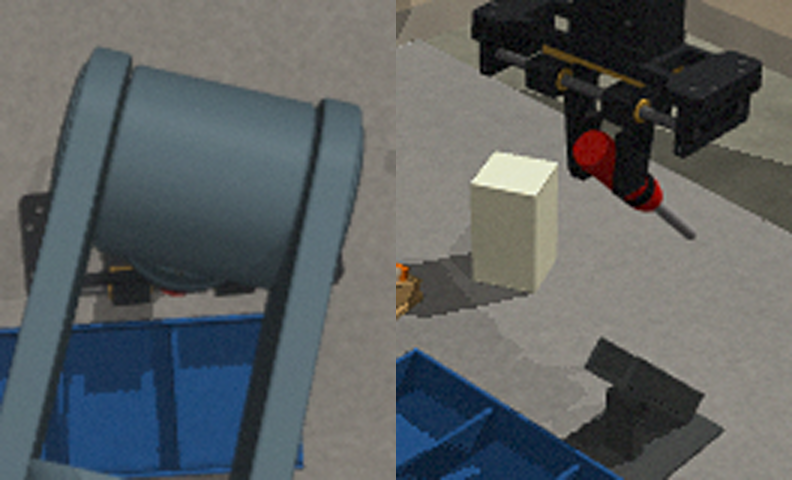

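Side view: the driver is held by the handle and still leans about 45°. Its butt is at (331,171) and its tip at (364,199). I'll soften the grip so it swings upright, and measure the red blob's axis.

```bash
cat >red.py <<'E'
from h import *
im=imaging.snapshot("side").astype(int); b,g,r=im[...,0],im[...,1],im[...,2]
m=(r>90)&(g<50)&(b<60); m[:, :150]=0
v,u=np.nonzero(m); c,ev,w=cv2.PCACompute2(np.stack([u,v],1).astype(float),None)
st=status.observe(); G=st["eef_pos"]-[0,0,.1473]; az=st["eef_rot"][2]+np.pi
print("n",len(u),"centroid",c,"img angle below horizontal",np.degrees(np.arctan2(ev[0,1],ev[0,0]))%180,"grip px",proj("side",G),"grip",st["grasp_force"],st["opening"],st["clock"])
for s in(30,45,60,75,90,105):
    s=np.radians(s); d=np.array([np.cos(az)*np.cos(s),np.sin(az)*np.cos(s),-np.sin(s)]); e=proj("side",G+.03*d)-proj("side",G-.03*d); print(round(np.degrees(s)),np.degrees(np.arctan2(e[1],e[0]))%180)
E
python3 red.py
```

```text
n 130 centroid [[330.1846 171.4538]] img angle below horizontal 15.995267077483442 grip px [334.3092 173.7062] grip 29.733699077841266 0.2858257684138715 4.25
30 12.523055481964347
45 40.132345679267885
60 63.37603416859177
75 80.12474131717862
90 92.31378400277525
105 101.9369334046175
```

>>> {"method": "carry_out", "body": {
  "moves": [0,0,0,0,0,0,0,0,0,0,0,0,0,0,0],
  "newtons": 8
}}

```text
clock: 4.5
eef_pos: [0.5461, 0.0012, 0.4398]
eef_rot: [3.141, -0.001, -3.034]
contact_force: [0.3, -0.7, -1.3]
opening: 0.293
grasp_force: 7.9
```

```bash
python3 red.py|head -1
```

```text
n 128 centroid [[329.7812 170.7656]] img angle below horizontal 26.91650730291507 grip px [334.4949 173.0591] grip 7.899993339548246 0.29091849746397386 4.55
```

>>> {"method": "carry_out", "body": {
  "moves": [0,0,0,0,0,0,0,0,0,0,0,0,0,0,0],
  "newtons": 4
}}

```text
clock: 4.8
eef_pos: [0.5462, 0.0012, 0.4407]
eef_rot: [3.142, -0.0, -3.034]
contact_force: [0.8, -0.1, -0.1]
opening: 0.293
grasp_force: 4.0
```

```bash
python3 red.py|head -1
```

```text
n 124 centroid [[333.2016 170.4113]] img angle below horizontal 9.405219741512658 grip px [334.5289 172.7622] grip 4.012955031820125 0.2933867111102087 4.85
```

```bash
python3 - <<'E'
from h import *
a=cv2.imread("pics/d1.png")[:,396:]; im=imaging.snapshot("side"); cv2.imwrite("pics/s2.png",im)
b=cv2.resize(im[120:280,265:397],None,fx=3,fy=3,interpolation=cv2.INTER_CUBIC)
d=np.abs(a.astype(int)-b).max(2)>35; d=cv2.morphologyEx(d.astype(np.uint8),cv2.MORPH_OPEN,np.ones((4,4)))
n,l,s,c=cv2.connectedComponentsWithStats(d)
print([ (x[:5].tolist()) for x in s[1:] if x[4]>60])
st=status.observe(); G=st["eef_pos"]-[0,0,.1473]; az=.107
for s in(30,45,60,75,90):
    t=np.radians(s); dd=np.array([np.cos(az)*np.cos(t),np.sin(az)*np.cos(t),-np.sin(t)]); print(s,(proj("side",G+.155*dd)-[265,120])*3)
E
```

```text
[[189, 124, 31, 18, 262], [178, 143, 25, 31, 338], [208, 175, 92, 96, 2246], [51, 468, 29, 12, 150]]
30 [316.5597 182.6654]
45 [294.1443 230.8186]
60 [266.6563 274.5641]
75 [235.2262 311.9718]
90 [201.1262 341.1269]
```

>>> {"method": "carry_out", "body": {
  "moves": [0,0,0,0,0,0,0,0,0,0,0,0,0,0,0,0,0,0,0,0,0,0,0,0,0,0,0,0,0,0],
  "newtons": 3
}}

```text
clock: 5.4
eef_pos: [0.5462, 0.0012, 0.4407]
eef_rot: [3.142, 0.0, -3.034]
contact_force: [0.1, -0.8, -0.7]
opening: 0.292
grasp_force: 3.0
```

```bash
cat >tip.py <<'E'
from h import *
a=cv2.imread("pics/d1.png")[:,396:]; im=imaging.snapshot("side")
b=cv2.resize(im[120:280,265:397],None,fx=3,fy=3,interpolation=cv2.INTER_CUBIC)
d=np.abs(a.astype(int)-b).max(2)>35; d=cv2.morphologyEx(d.astype(np.uint8),cv2.MORPH_OPEN,np.ones((4,4)))
n,l,s,c=cv2.connectedComponentsWithStats(d)
print([ (x[:5].tolist()) for x in s[1:] if x[4]>60])
k=1+np.argmax(s[1:,4]); v,u=np.nonzero(l==k); w=v>v.max()-8; print("tip",u[w].mean(),v.max(),status.observe()["clock"])
E
python3 tip.py
```

```text
[[189, 124, 31, 18, 261], [178, 142, 26, 32, 352], [208, 175, 92, 96, 2261], [61, 468, 18, 10, 103]]
tip 274.390243902439 270 5.45
```

>>> {"method": "carry_out", "body": {
  "moves": [0,0,-0.42,0,0,0,0,-0.42,0,0,0,0,0,0,0,0,0,-0.42,0,0,0,0,0,0,0,0,0,0,0,0,0,0,0,0,0]
}}

```text
clock: 6.03
eef_pos: [0.5459, 0.0012, 0.4398]
eef_rot: [3.141, -0.002, -3.034]
contact_force: [-0.3, -0.1, -1.0]
opening: 0.29
grasp_force: 3.0
```

```bash
python3 tip.py
```

```text
[[197, 121, 29, 19, 308], [178, 132, 19, 39, 520], [175, 173, 51, 187, 4272], [228, 174, 72, 67, 1373], [56, 463, 20, 11, 106]]
tip 181.3793103448276 359 6.0833
```

>>> {"method": "carry_out", "body": {
  "moves": [0,0,0,0,0,0,0,0,0,0,0.06,-0.26,0,0,0,0.12,-0.52,0,0,0,0.18,-0.78,0,0,0],
  "newtons": 25
}}

```text
clock: 6.5
eef_pos: [0.5371, -0.079, 0.4424]
eef_rot: [-3.14, 0.003, -3.032]
contact_force: [-0.3, -0.6, -1.1]
opening: 0.284
grasp_force: 24.9
```

>>> {"method": "carry_out", "body": {
  "moves": [0.06,-0.26,0,0,0,0.12,-0.52,0,0,0,0.18,-0.78,0,0,0]
}}

```text
clock: 6.75
eef_pos: [0.5274, -0.1593, 0.4425]
eef_rot: [-3.14, 0.002, -3.033]
contact_force: [0.9, -0.3, -1.9]
opening: 0.285
grasp_force: 24.9
```

>>> {"method": "carry_out", "body": {
  "moves": [0.06,-0.26,0,0,0,0.12,-0.52,0,0,0,0.18,-0.78,0,0,0]
}}

```text
clock: 7.0
eef_pos: [0.5178, -0.2389, 0.4424]
eef_rot: [-3.14, 0.002, -3.034]
contact_force: [0.3, 0.7, -1.7]
opening: 0.291
grasp_force: 24.9
```

>>> {"method": "carry_out", "body": {
  "moves": [0.06,-0.26,0,0,0,0.12,-0.52,0,0,0,0.18,-0.78,0,0,0,0.18,-0.78,0,0,0]
}}

```text
clock: 7.33
eef_pos: [0.5076, -0.3213, 0.4421]
eef_rot: [-3.138, 0.001, -3.037]
contact_force: [-0.2, -0.4, -1.3]
opening: 0.286
grasp_force: 24.9
```

```bash
python3 snap.py d2 489 230 431 320
```

```text
top offset 423 150
side offset 365 240
7.4333
```

View pics/d2.png

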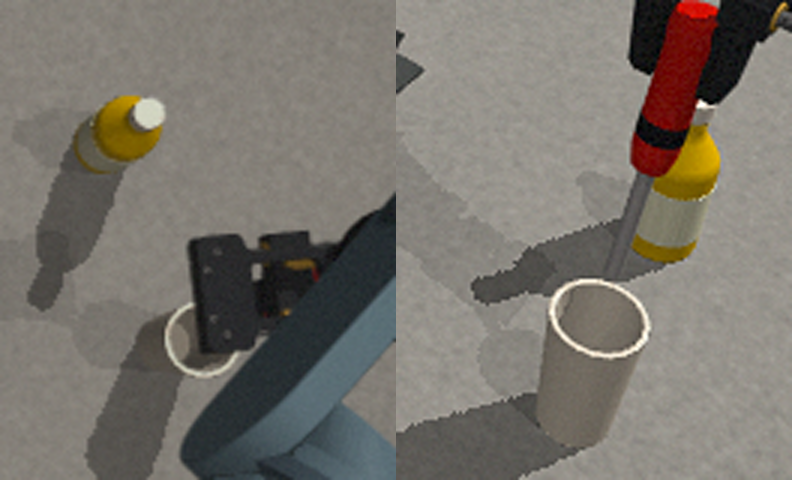

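```bash
python3 - <<'E'
from h import *
from scipy.optimize import least_squares
G=status.observe()["eef_pos"]-[0,0,.1473]; az=.107
S=lambda u,v:full((u-396,v),3,(365,240))
h=np.array([np.cos(az),np.sin(az),0]); s_=np.array([-np.sin(az),np.cos(az),0])
def D(v): d=h*np.sin(v[1])+s_*np.sin(v[2]); d[2]=-1; return d/np.linalg.norm(d)
def r(v):
    d=D(v); tip=G+v[0]*d; o=[]
    o+=list(proj("side",tip-.178*d)-S(698,10)); o+=list(proj("side",tip-.080*d)-S(651,166)); o+=list(proj("side",tip-.112*d)-S(663,130)); o.append((v[2])*20);return o
s=least_squares(r,[.155,-.15,0]); d=D(s.x); tip=G+s.x[0]*d
print(s.x,np.round(s.fun,1),"tip",tip,proj("side",tip)); print("rim",onz("top",full((203,339),3,(423,150)),.1),onz("side",S(601,319),.1))
E
```

```text
[ 0.155  -0.1957 -0.0623] [-2.   0.8 -0.8  1.4 -0.3 -3.1 -1.2] tip [ 0.4799 -0.3305  0.1425] [438.2438 334.7921]
rim [ 0.4836 -0.321   0.1   ] [ 0.4868 -0.3234  0.1   ]
```

>>> {"method": "carry_out", "body": {
  "moves": [0.05,0.08,0,0,0,0.05,0.08,0.2,0,0,0.05,0.08,0.4,0,0,0.05,0.08,0.6,0,0,0.05,0.08,0.8,0,0,0.05,0.08,0.8,0,0],
  "newtons": 12
}}

```text
clock: 7.93
eef_pos: [0.5015, -0.3067, 0.3569]
eef_rot: [3.136, -0.004, -3.032]
contact_force: [0.7, 1.2, -2.1]
opening: 0.291
grasp_force: 12.0
```

>>> {"method": "carry_out", "body": {
  "moves": [0,0,0.1,0,0,0,0,0.2,0,0,0,0,0.3,0,0,0,0,0.3,0,0],
  "newtons": 5
}}

```text
clock: 8.27
eef_pos: [0.502, -0.3087, 0.329]
eef_rot: [3.14, -0.002, -3.033]
contact_force: [0.5, 0.4, -0.6]
opening: 0.297
grasp_force: 5.0
```

```bash
python3 snap.py d3 489 230 431 320
```

```text
top offset 423 150
side offset 365 240
8.3667
```

View pics/d3.png

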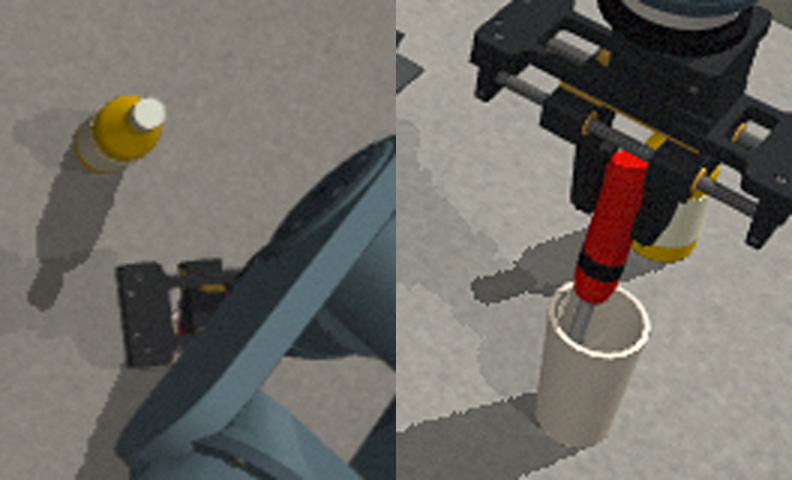

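Side view: the shaft is inside the cup (crop 580,340) and the handle's lower end is at the rim. I'll lower a little more, release, and rise.

>>> {"method": "carry_out", "body": {
  "moves": [0,-0.05,0.1,0,0,0,-0.05,0.2,0,0,0,-0.05,0.2,0,0.6,0,-0.05,0.2,0,0.6,0,-0.05,0.2,0,0.6,0,-0.05,0.2,0,0.6,0,-0.05,0.2,0,0.6,0,-0.05,0.2,0,0.6]
}}

```text
clock: 9.03
eef_pos: [0.503, -0.3144, 0.3112]
eef_rot: [-3.141, 0.001, -3.034]
contact_force: [-0.7, 0.4, -0.1]
opening: 0.596
grasp_force: 0.0
```

>>> {"method": "carry_out", "body": {
  "moves": [0,0,-0.3,0,1,0,0,-0.6,0,1,0,0,-0.9,0,1,0,0,-0.9,0,1]
}}

```text
clock: 9.37
eef_pos: [0.5042, -0.3153, 0.4082]
eef_rot: [-3.133, 0.007, -3.033]
contact_force: [-0.5, 0.1, 2.2]
opening: 0.875
grasp_force: 0.0
```

```bash
python3 - <<'E'
from h import *
im=imaging.snapshot("side"); cv2.imwrite("pics/s3.png",im); im=im.astype(int)
m=(im[...,2]>90)&(im[...,1]<50)&(im[...,0]<60); m[:, :300]=0
v,u=np.nonzero(m); print(u.min(),u.max(),v.min(),v.max(),u[v<v.min()+5].mean(),u[v>v.max()-5].mean())
for t in(0,.15,.3): print(proj("side",[.485,-.321,.005+.178*np.cos(t)]),proj("side",[.485,-.321,.1]))
E
```

```text
427 454 301 351 445.65384615384613 433.2926829268293
[439.6509 314.1117] [431.3086 345.7536]
[439.4367 314.9242] [431.3086 345.7536]
[438.803  317.3275] [431.3086 345.7536]
```

>>> {"method": "carry_out", "body": {
  "moves": [-0.14,0.88,0,0,1,-0.14,0.88,0,0,1,-0.14,0.88,0,0,1]
}}

```text
clock: 9.67
eef_pos: [0.507, -0.2206, 0.3993]
eef_rot: [3.137, -0.001, -3.031]
contact_force: [0.3, -0.6, 0.3]
opening: 0.998
grasp_force: 0.0
```

>>> {"method": "carry_out", "body": {
  "moves": [-0.14,0.88,0,0,1,-0.14,0.88,0,0,1,-0.14,0.88,0,0,1]
}}

```text
clock: 9.92
eef_pos: [0.5113, -0.1315, 0.3995]
eef_rot: [3.138, -0.001, -3.03]
contact_force: [0.7, 0.5, -0.0]
opening: 0.999
grasp_force: 0.0
```

>>> {"method": "carry_out", "body": {
  "moves": [-0.14,0.88,0,0,1,-0.14,0.88,0,0,1,-0.14,0.88,0,0,1]
}}

```text
clock: 10.17
eef_pos: [0.5158, -0.0429, 0.3998]
eef_rot: [3.139, -0.001, -3.03]
contact_force: [1.1, 1.3, -0.1]
opening: 0.997
grasp_force: 0.0
```

>>> {"method": "carry_out", "body": {
  "moves": [-0.14,0.88,0,0,1,-0.14,0.88,0,0,1,-0.14,0.88,0,0,1]
}}

```text
clock: 10.42
eef_pos: [0.5203, 0.0457, 0.4]
eef_rot: [3.139, -0.001, -3.03]
contact_force: [0.1, 0.4, -0.2]
opening: 1.001
grasp_force: 0.0
```

>>> {"method": "carry_out", "body": {
  "moves": [-0.14,0.88,0,0,1,-0.14,0.88,0,0,1,-0.14,0.88,0,0,1]
}}

```text
clock: 10.67
eef_pos: [0.5249, 0.1343, 0.4001]
eef_rot: [3.14, -0.0, -3.03]
contact_force: [-0.0, -0.3, 0.2]
opening: 1.0
grasp_force: 0.0
```

>>> {"method": "carry_out", "body": {
  "moves": [-0.14,0.88,0,0,1,-0.14,0.88,0,0,1,-0.14,0.88,0,0,1]
}}

```text
clock: 10.92
eef_pos: [0.5295, 0.2231, 0.4001]
eef_rot: [3.14, -0.0, -3.03]
contact_force: [-0.9, -0.4, -0.4]
opening: 1.0
grasp_force: 0.0
```

>>> {"method": "carry_out", "body": {
  "moves": [-0.14,0.88,0,-0.09,1,-0.14,0.88,0,-0.09,1,-0.14,0.88,0,-0.09,1,-0.14,0.88,0,-0.09,1]
}}

```text
clock: 11.25
eef_pos: [0.5341, 0.3094, 0.3998]
eef_rot: [-3.141, -0.001, -2.889]
contact_force: [-0.3, -1.0, -0.3]
opening: 1.004
grasp_force: 0.0
```

```bash
python3 - <<'E'
from h import *
p=status.observe(); print(p["eef_pos"],p["eef_rot"])
im=imaging.snapshot("side"); d=cv2.resize(im[150:260,190:300],None,fx=4,fy=4,interpolation=cv2.INTER_CUBIC)
b=cv2.resize(im[280:390,380:490],None,fx=3.2,fy=4,interpolation=cv2.INTER_CUBIC)
cv2.imwrite("pics/e1.png",np.hstack([d,b]))
E
```

```text
[0.5341 0.3094 0.3998] [-3.141  -0.0011 -2.8893]
```

View pics/e1.png

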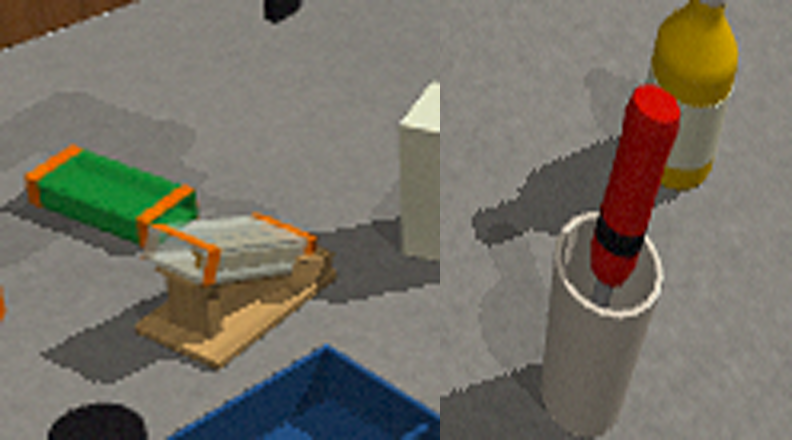

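The left half shows the clear shaker lying in the stand. The right half shows the driver standing in the cup with its black ring at rim height. I'll descend to the shaker and grip it just behind its centre.

>>> {"method": "carry_out", "body": {
  "moves": [-0.02,0,0.33,0,1,-0.02,0,0.66,0,1,-0.02,0,1,0,1,-0.02,0,1,0,1]
}}

```text
clock: 11.63
eef_pos: [0.5338, 0.3056, 0.2932]
eef_rot: [-3.14, -0.013, -2.895]
contact_force: [-1.1, -1.0, -1.2]
opening: 1.0
grasp_force: 0.0
```

>>> {"method": "carry_out", "body": {
  "moves": [0,0,0.25,0,1,0,0,0.5,0,1,0,0,0.75,0,1,0,0,1,0,1,0,0,1.0,0,1]
}}

```text
clock: 12.05
eef_pos: [0.5348, 0.3067, 0.1973]
eef_rot: [-3.14, -0.007, -2.894]
contact_force: [-1.8, -0.6, -0.5]
opening: 1.001
grasp_force: 0.0
```

>>> {"method": "carry_out", "body": {
  "moves": [0,0,0.07,0,1,0,0,0.07,0,0.5,0,0,0.07,0,0.5,0,0,0.07,0,0.5,0,0,0.07,0,0.5,0,0,0.07,0,0.5,0,0,0.07,0,0.5],
  "newtons": 12
}}

```text
clock: 12.63
eef_pos: [0.5362, 0.3094, 0.1946]
eef_rot: [3.141, 0.002, -2.892]
contact_force: [0.0, 0.6, 2.5]
opening: 0.587
grasp_force: 12.0
```

>>> {"method": "carry_out", "body": {
  "moves": [0,0,0,0,0.2,0,0,0,0,0.2,0,0,-0.2,0,0.2,0,0,-0.4,0,0.2,0,0,-0.6,0,0.2,0,0,-0.8,0,0.2],
  "newtons": 40
}}

```text
clock: 13.13
eef_pos: [0.5352, 0.3089, 0.2733]
eef_rot: [-3.141, -0.003, -2.892]
contact_force: [0.6, -0.1, -2.7]
opening: 0.586
grasp_force: 40.0
```

>>> {"method": "carry_out", "body": {
  "moves": [0.06,-0.25,-0.25,0,0.2,0.12,-0.5,-0.5,0,0.2,0.18,-0.75,-0.7,0,0.2,0.18,-0.75,-0.7,0,0.2]
}}

```text
clock: 13.47
eef_pos: [0.5382, 0.229, 0.3476]
eef_rot: [-3.139, 0.005, -2.894]
contact_force: [1.5, 1.1, -2.3]
opening: 0.587
grasp_force: 40.0
```

>>> {"method": "carry_out", "body": {
  "moves": [0.06,-0.25,0,0,0.2,0.12,-0.5,0,0,0.2,0.18,-0.75,0,0,0.2,0.18,-0.75,0,0,0.2]
}}

```text
clock: 13.8
eef_pos: [0.5377, 0.1517, 0.3423]
eef_rot: [-3.14, -0.003, -2.895]
contact_force: [0.0, -0.9, -3.4]
opening: 0.585
grasp_force: 40.0
```

>>> {"method": "carry_out", "body": {
  "moves": [0.06,-0.25,0,0,0.2,0.12,-0.5,0,0,0.2,0.18,-0.75,0,0,0.2,0.18,-0.75,0,0,0.2]
}}

```text
clock: 14.13
eef_pos: [0.539, 0.0749, 0.3425]
eef_rot: [-3.14, -0.002, -2.895]
contact_force: [0.8, 0.4, -2.9]
opening: 0.588
grasp_force: 40.0
```

>>> {"method": "carry_out", "body": {
  "moves": [0.06,-0.25,0,0.03,0.2,0.12,-0.5,0,0.06,0.2,0.18,-0.75,0,0.09,0.2,0.18,-0.75,0,0.09,0.2,0.18,-0.75,0,0.09,0.2]
}}

```text
clock: 14.55
eef_pos: [0.54, 0.0003, 0.3428]
eef_rot: [3.141, -0.001, -3.035]
contact_force: [0.2, 0.1, -3.2]
opening: 0.586
grasp_force: 40.0
```

```bash
cat >ori.py <<'E'
# orange bands + pitch of the held shaker, from the side view: fit pitch and grip offset
from h import *
from scipy.optimize import least_squares
def look(show=None):
    im=imaging.snapshot("side"); st=status.observe(); hsv=cv2.cvtColor(im,cv2.COLOR_BGR2HSV)
    m=cv2.inRange(hsv,(5,170,110),(18,255,255)); G=st["eef_pos"]-[0,0,.1473]; g=proj("side",G); az=st["eef_rot"][2]+np.pi
    n,l,s,c=cv2.connectedComponentsWithStats(m)
    B=[(np.round(c[i],1).tolist(),s[i].tolist()) for i in range(1,n) if s[i,4]>8 and np.hypot(*(c[i]-g))<90]
    print("clock",st["clock"],"G",G,"g px",g,"force",st["contact_force"],st["grasp_force"],st["opening"]); print(B)
    h=np.array([np.cos(az),np.sin(az),0])
    for p in np.radians([25,10,0,-10,-20,-30,-45]):
        x=h*np.cos(p)-np.array([0,0,np.sin(p)]); z=np.cross(x,[-np.sin(az),np.cos(az),0])
        print(round(np.degrees(p)),"mouth top",proj("side",G-.074*x+.012*z),"closed top",proj("side",G+.046*x+.012*z))
    if show: cv2.imwrite(f"pics/{show}.png",im)
look("o1")
E
python3 ori.py
```

```text
clock 14.6 G [0.54   0.0011 0.1956] g px [330.8441 213.7507] force [ 0.5661  0.6664 -2.9881] 39.999418768798556 0.5835765196558295
[([315.6, 211.4], [304, 206, 22, 13, 45]), ([350.7, 219.9], [349, 216, 4, 8, 20])]
25 mouth top [311.6557 209.5155] closed top [344.2548 208.0431]
10 mouth top [308.7126 218.4864] closed top [344.7077 203.2608]
0 mouth top [307.6522 224.2388] closed top [344.4985 200.4005]
-10 mouth top [307.3452 229.5737] closed top [343.8775 197.9044]
-20 mouth top [307.7841 234.3164] closed top [342.8545 195.8523]
-30 mouth top [308.9335 238.3235] closed top [341.4515 194.3149]
-45 mouth top [311.8542 242.7275] closed top [338.7133 193.0965]
```

>>> {"method": "carry_out", "body": {
  "moves": [0,0,0.15,0,0.2,0,0,0.3,0,0.2,0,0,0.4,0,0.2,0,0,0.45,0,0.2,0,0,0.45,0,0.2],
  "newtons": 14
}}

```text
clock: 15.02
eef_pos: [0.5398, 0.0016, 0.2974]
eef_rot: [3.141, -0.002, -3.032]
contact_force: [-0.0, 0.2, -2.4]
opening: 0.588
grasp_force: 14.0
```

>>> {"method": "carry_out", "body": {
  "moves": [0,0,0.05,0,0.2,0,0,0.1,0,0.2,0,0,0.15,0,0.2,0,0,0.15,0,0.2]
}}

```text
clock: 15.35
eef_pos: [0.5401, 0.0006, 0.2833]
eef_rot: [-3.142, 0.0, -3.034]
contact_force: [0.7, 0.3, -1.0]
opening: 0.585
grasp_force: 14.0
```

```bash
python3 ori.py
```

```text
clock 15.4 G [0.5402 0.0006 0.1362] g px [330.2566 235.7044] force [ 0.4095 -0.6825 -2.7685] 13.999859323957935 0.590639456368613
[([349.5, 236.2], [349, 233, 2, 7, 11]), ([310.7, 246.1], [300, 240, 22, 14, 89])]
25 mouth top [311.7788 233.0982] closed top [343.21   229.5003]
10 mouth top [308.9493 241.5823] closed top [343.6393 225.0403]
0 mouth top [307.9283 246.9696] closed top [343.4316 222.4074]
-10 mouth top [307.6309 251.9236] closed top [342.8263 220.1413]
-20 mouth top [308.0506 256.2835] closed top [341.8334 218.3151]
-30 mouth top [309.1541 259.9189] closed top [340.4747 216.9923]
-45 mouth top [311.9633 263.8102] closed top [337.8277 216.059 ]
```

>>> {"method": "carry_out", "body": {
  "moves": [0,0,0.05,0,0.2,0,0,0.1,0,0.2,0,0,0.13,0,0.2,0,0,0.13,0,0.2]
}}

```text
clock: 15.73
eef_pos: [0.5399, 0.0006, 0.2699]
eef_rot: [3.141, -0.001, -3.034]
contact_force: [-0.1, -0.8, -2.1]
opening: 0.583
grasp_force: 14.0
```

```bash
python3 ori.py
```

```text
clock 15.7833 G [0.5399 0.0006 0.1227] g px [329.9926 240.4906] force [-1.157   0.2964 -3.5052] 13.999923581723124 0.5904674582101614
[([333.9, 223.3], [330, 220, 9, 7, 32]), ([309.8, 262.0], [300, 255, 20, 15, 110]), ([320.5, 271.0], [319, 269, 4, 5, 12])]
25 mouth top [311.6578 238.2235] closed top [342.852  234.1841]
10 mouth top [308.8534 246.6046] closed top [343.2754 229.7924]
0 mouth top [307.8418 251.9148] closed top [343.0673 227.2075]
-10 mouth top [307.5475 256.7885] closed top [342.4645 224.9898]
-20 mouth top [307.9644 261.0679] closed top [341.4773 223.2112]
-30 mouth top [309.0597 264.6252] closed top [340.1272 221.9333]
-45 mouth top [311.8473 268.4088] closed top [337.4983 221.0596]
```

>>> {"method": "carry_out", "body": {
  "moves": [0,0,0,0,0.2,0,0,0,0,0.2,0,0,-0.1,0,0.2,0,0,-0.2,0,0.2,0,0,-0.25,0,0.2,0,0,-0.25,0,0.2],
  "newtons": 45
}}

```text
clock: 16.28
eef_pos: [0.541, 0.0005, 0.2981]
eef_rot: [-3.14, 0.004, -3.033]
contact_force: [0.2, -0.5, -2.9]
opening: 0.584
grasp_force: 45.0
```

>>> {"method": "carry_out", "body": {
  "moves": [0,-0.05,0,0,0.2,0,-0.15,0,0,0.2,0,-0.25,0,0,0.2,0,-0.35,0,0,0.2,0,-0.45,0,0,0.2,0,-0.54,0,0,0.2,0,-0.58,0,0,0.2,0,-0.58,0,0,0.2]
}}

```text
clock: 16.95
eef_pos: [0.5465, -0.0584, 0.2956]
eef_rot: [-3.141, -0.0, -3.035]
contact_force: [0.1, -1.2, -3.0]
opening: 0.582
grasp_force: 45.0
```

```bash
python3 ori.py; cat >nuts.py <<'E'
# compare each bay (side view, tray floor region) with the first picture
from h import *
a=cv2.imread("pics/side0.png").astype(int); im=imaging.snapshot("side"); cv2.imwrite("pics/now.png",im)
hsv=cv2.cvtColor(im,cv2.COLOR_BGR2HSV)
# in the tray everything is blue: count pixels that are brass (hue 10-35)
br=cv2.inRange(hsv,(10,40,40),(38,255,255))
yw=.075; ux=np.array([np.cos(yw),np.sin(yw),0]); uy=np.array([-np.sin(yw),np.cos(yw),0]); c=np.array([.456,.033,0])
for i in range(3):
    q=[c+ux*sx*.06+uy*((i-1)*.0967+sy*.0455)+[0,0,.006] for sx,sy in((-1,-1),(1,-1),(1,1),(-1,1))]
    m=np.zeros(br.shape,np.uint8); cv2.fillPoly(m,[np.array([proj("side",p) for p in q]).round().astype(np.int32)],255)
    n,l,s,cc=cv2.connectedComponentsWithStats(br&m)
    print("bay",i,"brass px",int((br&m>0).sum()),[(x[4].item(),np.round(y,0).tolist()) for x,y in zip(s[1:],cc[1:]) if x[4]>5])
st=[status.observe()["contact_force"][2]]; print("Fz",st)
E
python3 nuts.py
```

```text
clock 17.0 G [ 0.5464 -0.0577  0.1483] g px [351.3068 242.4582] force [-0.3996 -0.2322 -2.7721] 44.999784864485264 0.5824082459909656
[([356.5, 224.5], [352, 222, 10, 6, 34]), ([332.6, 266.2], [320, 258, 25, 20, 143])]
25 mouth top [333.4774 240.1958] closed top [364.0844 235.8021]
10 mouth top [330.3898 248.9927] closed top [364.6845 231.2155]
0 mouth top [329.185  254.5574] closed top [364.5937 228.5163]
-10 mouth top [328.7017 259.6558] closed top [364.1035 226.2009]
-20 mouth top [328.9393 264.1227] closed top [363.2202 224.3445]
-30 mouth top [329.8698 267.825 ] closed top [361.9619 223.012 ]
-45 mouth top [332.4459 271.7413] closed top [359.4405 222.1053]
bay 0 brass px 0 []
bay 1 brass px 0 []
bay 2 brass px 0 []
Fz [np.float64(-2.422946470223585)]
```

>>> {"method": "carry_out", "body": {
  "moves": [-0.2,0,0,0,0.2,0,0,0,0,0.2,0,0,0,0,0.2,0,0,0,0,0.2]
}}

```text
clock: 17.38
eef_pos: [0.546, -0.0564, 0.2954]
eef_rot: [3.141, -0.001, -3.033]
contact_force: [-0.1, 0.2, -1.9]
opening: 0.587
grasp_force: 45.0
```

```bash
python3 ori.py|head -2; python3 nuts.py
```

```text
clock 17.4333 G [ 0.5464 -0.0566  0.1486] g px [350.9378 242.1095] force [-0.3382  0.3038 -2.455 ] 44.999942164868116 0.5837272810316008
[([355.4, 224.4], [351, 222, 10, 6, 33]), ([331.7, 266.1], [319, 258, 25, 20, 141])]
bay 0 brass px 107 [(57, [326.0, 290.0]), (50, [316.0, 313.0])]
bay 1 brass px 49 [(49, [319.0, 285.0])]
bay 2 brass px 0 []
Fz [np.float64(-2.4187761823631284)]
```

```bash
cat >comp.py <<'E'
from h import *
im=imaging.snapshot("side"); hsv=cv2.cvtColor(im,cv2.COLOR_BGR2HSV); br=cv2.inRange(hsv,(10,40,40),(38,255,255))
T=lambda p:(np.array([[np.cos(.075),np.sin(.075)],[-np.sin(.075),np.cos(.075)]])@(p[:2]-[.456,.033]))
n,l,s,c=cv2.connectedComponentsWithStats(br)
for i in range(1,n):
    t=T(onz("side",c[i],.012))
    if s[i,4]>8 and abs(t[0])<.14 and abs(t[1])<.19:
        k=l==i; print(s[i].tolist(),c[i].round(0),"tray xy if on floor",t.round(3),"meanBGR",im[k].mean(0).round(0))
f=[status.observe()["contact_force"][2]]
for _ in range(2): imaging.snapshot("side"); f.append(status.observe()["contact_force"][2])
print("Fz",np.mean(f),status.observe()["clock"])
E
python3 comp.py; python3 - <<'E'
import cv2
im=cv2.imread("pics/now.png")[215:345,240:410]; cv2.imwrite("pics/n1.png",cv2.resize(im,None,fx=4.5,fy=4.5,interpolation=cv2.INTER_CUBIC))
E
```

```text
[319, 249, 32, 29, 384] [334. 264.] tray xy if on floor [ 0.125 -0.017] meanBGR [ 60. 109. 154.]
[310, 304, 18, 15, 136] [318. 310.] tray xy if on floor [-0.017 -0.095] meanBGR [ 48. 104. 140.]
Fz -2.2870029801649476 17.6333
```

View pics/n1.png

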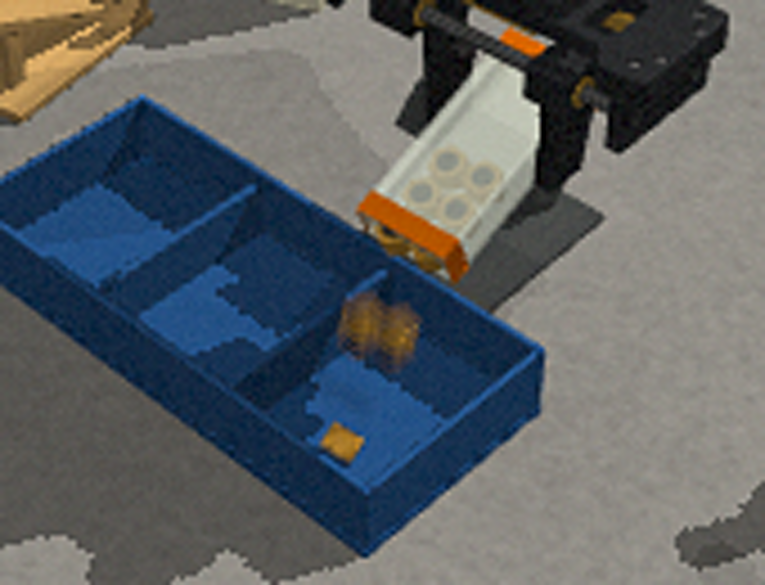

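The picture shows one nut lying in bay 0 at crop (342,442), two falling towards it at (380,330), four inside the clear box and two at the mouth. I'll move to bay 1.

>>> {"method": "carry_out", "body": {
  "moves": [0,0.25,0,0,0.2,0,0.6,0,0,0.2,0,0.9,0,0,0.2,0,0.98,0,0,0.2,0,0.98,0,0,0.2]
}}

```text
clock: 18.05
eef_pos: [0.5356, 0.0424, 0.296]
eef_rot: [3.141, 0.0, -3.03]
contact_force: [0.3, -0.5, -2.4]
opening: 0.587
grasp_force: 45.0
```

```bash
python3 ori.py|head -2;python3 comp.py
```

```text
clock 18.1 G [0.5359 0.0411 0.1488] g px [316.6885 223.8958] force [-0.156  -1.0998 -2.0541] 44.99980956315994 0.5826550590584644
[([229.4, 203.0], [225, 196, 14, 16, 54]), ([319.6, 206.1], [317, 205, 6, 3, 14]), ([295.9, 244.5], [286, 238, 20, 15, 105])]
[286, 232, 27, 26, 253] [300. 244.] tray xy if on floor [0.124 0.101] meanBGR [ 60. 109. 159.]
[309, 302, 23, 20, 223] [320. 311.] tray xy if on floor [-0.016 -0.1  ] meanBGR [ 44. 112. 153.]
Fz -1.8001910628524291 18.25
```

```bash
python3 - <<'E'
from h import *
f=[]
for i in range(14):
    im=imaging.snapshot("side"); f.append(status.observe()["contact_force"][2])
cv2.imwrite("pics/now2.png",im); print(np.mean(f),np.std(f)/14**.5)
c=im[190:270,275:345]; g=cv2.cvtColor(c,cv2.COLOR_BGR2GRAY)
h=cv2.cvtColor(c,cv2.COLOR_BGR2HSV); 
print("\n".join("".join(" .:-=+*#%@"[min(9,v//26)] for v in r) for r in g[20:68]))
E
python3 comp.py
```

```text
-2.2795367669242377 0.09973360465148852
------------:::-========== .         ***+:.:..  .... .....  .....--...
-------------::-==========          :**###=:. ..... ....      ........
--------------:-==========.         :*###***-  .... . . .  .   .......
:::-------------=+========. .       :###****- .   ....  ::.       ... 
::::--------------:--=+===.        .*##****#-      ... ::.:  .        
::::::-----------------:--:        =*#*****#-         .::.:.     .    
::::::--------------------:       =*#*****##-         ::.::..  ..     
:::::::-------------------.      :*#*****###-   .     ::.::::     .  .
:::::::-------------------:     -*#*+****####+:     . ::...:.       ..
:::::::::-----------------:    -*#*++***#######+:     ... ..:         
:::::::::----------------++   :+#*+++**##########:.           .   ..  
::::::::::-----------++++++  .+*#*++**###########. .        .  .  ..  
:::::::::::------++++++++++ .+*#*++**############.    .     .     ..  
:::::::::::++++++++++++++++:+*#*+++**############-          :     .   
:::::::==+++++++++++++++++++*#*++***#############-     .   .- .   
[... 1866 characters left out ...]
.  .:-=****=--::::=*+====+==+++++++++++++++++..........
.....................:-+#**+-:::::*=+========+++++++++++++++ .........
.......................:=*#*=.::::=+++====++=+=+++++++++++++ .........
........................:-+#*-::::=============+=+++++++++=+..........
........................ .:-*+:::-++===============+===+==++ .........
...................:::......:=-::+======+===+====++====+=++-..........
..................::::.......:-:==+===+++==+++===+++=+==++-:..........
[286, 232, 28, 26, 254] [300. 244.] tray xy if on floor [0.123 0.1  ] meanBGR [ 60. 109. 159.]
[309, 302, 23, 20, 224] [320. 311.] tray xy if on floor [-0.015 -0.1  ] meanBGR [ 43. 112. 152.]
Fz -2.086891871713878 19.1
```

>>> {"method": "carry_out", "body": {
  "moves": [0,0.06,0,0,0.2,0,0.16,0,0,0.2,0,0.26,0.1,0,0.2,0,0.36,0.2,0,0.2,0,0.44,0.3,0,0.2,0,0.49,0.4,0,0.2,0,0.49,0.45,0,0.2,0,0.49,0.45,0,0.2]
}}

```text
clock: 19.77
eef_pos: [0.5296, 0.0896, 0.2485]
eef_rot: [3.141, -0.004, -3.032]
contact_force: [-0.5, -0.2, -2.5]
opening: 0.587
grasp_force: 45.0
```

```bash
python3 ori.py|head -2;python3 comp.py; python3 - <<'E'
from h import *
im=imaging.snapshot("side"); st=status.observe()["eef_pos"]
G=st-[0,0,.1473]; u,v=proj("side",G).astype(int); c=im[v-30:v+55,u-50:u+30]; cv2.imwrite("pics/n2.png",cv2.resize(c,None,fx=7,fy=7,interpolation=cv2.INTER_CUBIC))
E
```

```text
clock 19.8167 G [0.5302 0.0893 0.1022] g px [301.0502 231.7317] force [-0.0752 -0.0577 -2.273 ] 44.99998485669494 0.5867078217376278
[([229.4, 203.0], [225, 196, 14, 16, 54]), ([303.6, 215.6], [301, 214, 6, 4, 18]), ([280.5, 251.9], [272, 246, 18, 13, 93])]
[272, 240, 25, 24, 224] [285. 251.] tray xy if on floor [0.076 0.108] meanBGR [ 59. 108. 158.]
[309, 302, 23, 20, 223] [320. 311.] tray xy if on floor [-0.016 -0.1  ] meanBGR [ 43. 111. 152.]
Fz -2.243430828123014 19.9667
```

View pics/n2.png

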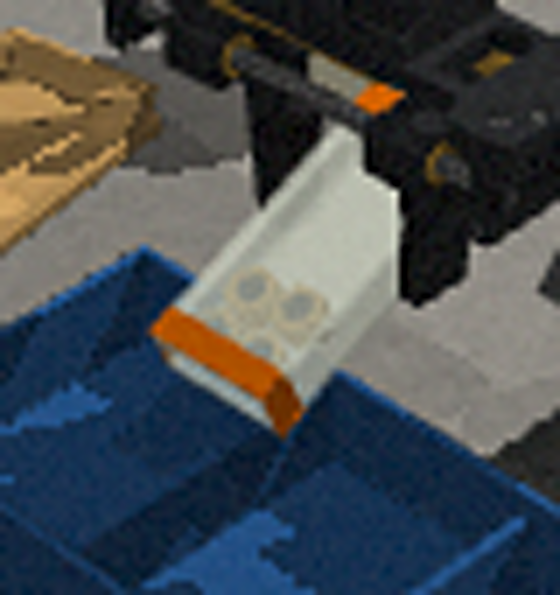

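```bash
python3 - <<'E'
from h import *
uy=np.array([-np.sin(.075),np.cos(.075),0]); ux=np.array([np.cos(.075),np.sin(.075),0]); c=np.array([.456,.033,0])
for t in(.0625,0,-.0625): print(t,proj("side",c+ux*t+uy*.0483+[0,0,.045]))
# divider line edges measured on the first crops: top view far/near junctions at (427,380),(432,563); side (245,201),(148,272)
T=lambda p:full(p,3.75,(205,150)); S=lambda p:full(p,3,(215,190))
for s,t in(((245,201),(423,370)),((148,272),(431,562))):
    a,b=onz("side",S(s),.045),onz("top",T(t),.045)
    for p in(a,b,): print(p, "tray y",(p-c)@uy,"x",(p-c)@ux)
G=status.observe()["eef_pos"]; x=np.array([np.cos(.108),np.sin(.108),0]); m=G-.07*x
print("mouth tray x,y",(m-c)@ux,(m-c)@uy)
E
```

```text
0.0625 [297.4143 253.6289]
0 [278.59   265.8186]
-0.0625 [258.4516 278.8592]
[0.5053 0.0789 0.045 ] tray y 0.04203272041922103 x 0.05261108205954256
[0.5153 0.0874 0.045 ] tray y 0.049760868248335983 x 0.0631887997090804
[0.3966 0.0642 0.045 ] tray y 0.03554376924150329 x -0.05694219000540075
[0.3888 0.0799 0.045 ] tray y 0.05181412830939435 x -0.0635451052801513
mouth tray x,y 0.008992977417001849 0.047668896079075665
```

The picture shows four nuts left in the shaker in a 2 x 2 block at crop (253,287), (303,303), (215,325) and (262,350), sitting slightly to the +y side. With the mouth straddling the divider between bays 1 and 2, one column falls on each side. I'll nudge 3 mm towards -y, then shake.

>>> {"method": "carry_out", "body": {
  "moves": [0,-0.02,0,0,0.2,0,-0.03,0,0,0.2,-0.2,-0.03,0,0,0.2,0,-0.03,0,0,0.2,0,-0.03,0,0,0.2,0,-0.03,0,0,0.2,0,-0.03,0,0,0.2,0,-0.03,0,0,0.2]
}}

```text
clock: 20.68
eef_pos: [0.5313, 0.0861, 0.2513]
eef_rot: [-3.141, 0.001, -3.034]
contact_force: [0.1, 0.4, -1.6]
opening: 0.587
grasp_force: 45.0
```

```bash
python3 ori.py|head -2;python3 comp.py
```

```text
clock 20.7333 G [0.5313 0.0861 0.104 ] g px [302.2708 231.5633] force [ 0.049   0.9751 -1.6327] 44.99994568526745 0.5848558041579419
[([229.5, 202.9], [225, 196, 14, 16, 53]), ([305.6, 214.8], [303, 213, 7, 5, 21]), ([282.4, 251.3], [273, 245, 19, 13, 96]), ([324.9, 309.9], [322, 307, 7, 8, 15])]
[273, 245, 22, 18, 147] [284. 253.] tray xy if on floor [0.068 0.103] meanBGR [ 20.  81. 154.]
[263, 267, 9, 8, 39] [267. 270.] tray xy if on floor [-0.006  0.086] meanBGR [ 33.  82. 112.]
[282, 273, 8, 10, 50] [286. 278.] tray xy if on floor [0.007 0.033] meanBGR [ 40. 104. 143.]
[276, 288, 6, 5, 16] [278. 290.] tray xy if on floor [-0.033  0.015] meanBGR [ 56. 124. 166.]
[309, 302, 23, 20, 224] [320. 311.] tray xy if on floor [-0.015 -0.1  ] meanBGR [ 43. 111. 151.]
Fz -1.360324211997847 20.8833
```

>>> {"method": "carry_out", "body": {
  "moves": [0,0,-0.3,0,0.2,0,0,-0.6,0,0.2,0,0,-0.95,0,0.2]
}}

```text
clock: 21.13
eef_pos: [0.5302, 0.0862, 0.3454]
eef_rot: [3.141, -0.003, -3.034]
contact_force: [-0.6, -0.6, -1.5]
opening: 0.584
grasp_force: 45.0
```

>>> {"method": "carry_out", "body": {
  "moves": [-0.05,0.3,0,0,0.2,-0.1,0.6,0,0,0.2,-0.1,0.9,0,0,0.2]
}}

```text
clock: 21.38
eef_pos: [0.5319, 0.1774, 0.3471]
eef_rot: [3.141, 0.003, -3.035]
contact_force: [0.3, -0.4, -2.3]
opening: 0.584
grasp_force: 45.0
```

>>> {"method": "carry_out", "body": {
  "moves": [-0.05,0.3,0,0,0.2,-0.1,0.6,0,0,0.2,-0.1,0.9,0,0,0.2]
}}

```text
clock: 21.63
eef_pos: [0.5316, 0.2687, 0.3459]
eef_rot: [3.142, 0.001, -3.034]
contact_force: [0.4, -0.7, -1.6]
opening: 0.581
grasp_force: 45.0
```

>>> {"method": "carry_out", "body": {
  "moves": [0,0.2,0,-0.09,0.2,0,0.4,0,-0.09,0.2,0,0.4,0,-0.09,0.2,0,0.4,0,-0.09,0.2]
}}

```text
clock: 21.97
eef_pos: [0.5267, 0.3079, 0.3455]
eef_rot: [-3.141, -0.0, -2.891]
contact_force: [-0.2, -0.7, -1.7]
opening: 0.585
grasp_force: 45.0
```

```bash
python3 ori.py; cat >top.py <<'E'
from h import *
im=imaging.snapshot("top"); cv2.imwrite("pics/topnow.png",im); hsv=cv2.cvtColor(im,cv2.COLOR_BGR2HSV); br=cv2.inRange(hsv,(8,60,50),(38,255,255))
R=np.array([[np.cos(.075),np.sin(.075)],[-np.sin(.075),np.cos(.075)]])
n,l,s,c=cv2.connectedComponentsWithStats(br)
for i in range(1,n):
    t=R@(onz("top",c[i],.015)[:2]-[.456,.033])
    if s[i,4]>6 and abs(t[0])<.12 and abs(t[1])<.19: print(s[i].tolist(),c[i].round(1),"tray",t.round(3))
u,v=map(int,proj("top",[.456,.033,.01])); 
sub=br[v-32:v+33,u-64:u+65]; print("\n".join("".join("#" if x else "." for x in r) for r in sub))
E
python3 top.py
```

```text
clock 22.0167 G [0.5269 0.3071 0.1982] g px [243.4479 163.1932] force [-0.1223 -0.1786 -1.651 ] 44.999899193644524 0.5869682439402614
[([225.8, 181.0], [217, 177, 18, 9, 75]), ([201.4, 192.4], [196, 186, 14, 16, 48]), ([229.5, 202.8], [224, 196, 15, 16, 53]), ([178.7, 221.1], [170, 220, 20, 3, 49])]
25 mouth top [224.7824 157.7648] closed top [255.4942 158.9899]
10 mouth top [223.1121 165.7726] closed top [255.2987 154.6056]
0 mouth top [222.8167 170.9886] closed top [254.724  151.9508]
-10 mouth top [223.1797 175.894 ] closed top [253.8052 149.6038]
-20 mouth top [224.1755 180.3266] closed top [252.5631 147.6382]
-30 mouth top [225.7555 184.1484] closed top [251.0285 146.1194]
-45 mouth top [229.069  188.5064] closed top [248.27   144.7948]
[322, 268, 8, 8, 35] [325.5 271.6] tray [0.005 0.034]
[371, 269, 7, 8, 40] [374.  272.8] tray [-0.006 -0.089]
[371, 270, 16, 22, 170] [379.8 280.9] tray [-0.027 -0.102]
[305, 277, 6, 7, 34] [307.9 280.1] tray [-0.014  0.08 ]
[335, 289, 7, 8, 36] [337.6 292.5] tray [-0.05   0.006]
[311, 291, 8, 7, 35] [314.5 294.1] tray [-0.05   0.065]
...........
[... 7738 characters left out ...]
..................................................
.................................................................................................................................
.................................................................................................................................
.................................................................................................................................
.................................................................................................................................
.................................................................................................................................
```

The top view counts 5, 2 and 2 nuts in bays 0, 1 and 2, all lying low. The shaker goes back now. I'll lower it onto the ramp about 10 mm upslope, so the ramp turns it back, then slide it against the stop.

>>> {"method": "carry_out", "body": {
  "moves": [0,0,0.25,0,0.2,0,0,0.5,0,0.2,0,0,0.75,0,0.2,0,0,0.9,0,0.2,0,0,0.9,0,0.2],
  "newtons": 14
}}

```text
clock: 22.48
eef_pos: [0.5258, 0.3051, 0.2517]
eef_rot: [-3.141, -0.007, -2.894]
contact_force: [-0.5, 0.5, -1.5]
opening: 0.59
grasp_force: 14.0
```

>>> {"method": "carry_out", "body": {
  "moves": [0,0,0.08,0,0.2,0,0,0.16,0,0.2,0,0,0.24,0,0.2,0,0,0.32,0,0.2,0,0,0.32,0,0.2],
  "newtons": 8
}}

```text
clock: 22.9
eef_pos: [0.5268, 0.3068, 0.2225]
eef_rot: [-3.141, -0.001, -2.892]
contact_force: [0.2, 0.2, -1.2]
opening: 0.589
grasp_force: 8.0
```

```bash
python3 ori.py
```

```text
clock 22.95 G [0.5268 0.3069 0.0757] g px [247.5335 203.726 ] force [-0.1176  0.0589 -1.9773] 8.00001188647002 0.5870939839277474
[([201.3, 192.4], [196, 186, 14, 15, 46]), ([229.8, 208.6], [222, 198, 18, 19, 87]), ([179.3, 221.1], [170, 220, 20, 3, 45])]
25 mouth top [230.3286 201.0174] closed top [258.7392 198.6089]
10 mouth top [228.7426 208.3098] closed top [258.5747 194.7231]
0 mouth top [228.4381 212.9741] closed top [258.0508 192.4244]
-10 mouth top [228.7415 217.2929] closed top [257.2061 190.4409]
-20 mouth top [229.6311 221.1253] closed top [256.0602 188.8357]
-30 mouth top [231.0639 224.3542] closed top [254.6418 187.663 ]
-45 mouth top [234.0958 227.8764] closed top [252.0886 186.8065]
```

>>> {"method": "carry_out", "body": {
  "moves": [0,0,0.05,0,0.2,0,0,0.1,0,0.2,0,0,0.15,0,0.2,0,0,0.2,0,0.2,0,0,0.2,0,0.2],
  "newtons": 6
}}

```text
clock: 23.37
eef_pos: [0.5266, 0.3069, 0.2023]
eef_rot: [-3.141, -0.002, -2.892]
contact_force: [-0.6, -0.2, -1.1]
opening: 0.589
grasp_force: 6.0
```

```bash
python3 ori.py|head -4
```

```text
clock 23.4167 G [0.5267 0.3069 0.0555] g px [248.1007 209.9469] force [-0.2824 -0.654  -0.628 ] 5.999930768448394 0.5925702574842621
[([201.3, 192.6], [196, 186, 14, 16, 47]), ([230.4, 205.8], [224, 198, 16, 16, 59]), ([178.4, 221.1], [170, 220, 19, 3, 48]), ([168.6, 246.8], [157, 245, 23, 10, 71])]
25 mouth top [231.1173 207.6279] closed top [259.1768 204.7016]
10 mouth top [229.5454 214.8137] closed top [259.0165 200.8898]
```

>>> {"method": "carry_out", "body": {
  "moves": [-0.03,0,0.03,0,0.2,-0.06,0,0.06,0,0.2,-0.1,0,0.08,0,0.2,-0.1,0,0.08,0,0.2]
}}

```text
clock: 23.75
eef_pos: [0.5372, 0.3096, 0.1954]
eef_rot: [3.141, -0.0, -2.892]
contact_force: [-0.6, -0.5, -0.8]
opening: 0.592
grasp_force: 6.0
```

>>> {"method": "carry_out", "body": {
  "moves": [0,0,0,0,1,0,0,0,0,1,0,0,0,0,1,0,0,0,0,1,0,0,0,0,1,0,0,0,0,1]
}}

```text
clock: 24.25
eef_pos: [0.5367, 0.3095, 0.1959]
eef_rot: [3.142, 0.0, -2.892]
contact_force: [-0.3, -0.4, -0.2]
opening: 0.992
grasp_force: 0.0
```

>>> {"method": "carry_out", "body": {
  "moves": [0,0,-0.2,0,1,0,0,-0.5,0,1,0,0,-0.9,0,1,0,0,-0.9,0,1]
}}

```text
clock: 24.58
eef_pos: [0.5393, 0.3105, 0.2939]
eef_rot: [3.141, 0.012, -2.892]
contact_force: [1.3, 0.2, 2.1]
opening: 1.0
grasp_force: 0.0
```

>>> {"method": "carry_out", "body": {
  "moves": [0,0,-0.4,0,1,0,0,-0.9,0,1,0,0,-0.9,0,1,0,0,-0.9,0,1]
}}

```text
clock: 24.92
eef_pos: [0.5379, 0.31, 0.3807]
eef_rot: [3.141, 0.009, -2.892]
contact_force: [-0.3, -0.3, -0.1]
opening: 1.003
grasp_force: 0.0
```

```bash
cat >chk.py <<'E'
from h import *
# orange bands of the shaker, and driver, now against the first pictures
def bands(im,b):
    h=cv2.cvtColor(im,cv2.COLOR_BGR2HSV)[b[1]:b[3],b[0]:b[2]]; m=cv2.inRange(h,(5,170,110),(18,255,255))
    n,l,s,c=cv2.connectedComponentsWithStats(m); return [((c[i]+b[:2]).round(1).tolist(),s[i].tolist()) for i in range(1,n) if s[i,4]>8]
for n,b in(("side",(205,180,300,250)),("top",(205,200,260,290))):
    im=imaging.snapshot(n); cv2.imwrite(f"pics/end_{n}.png",im)
    print(n,"start",bands(cv2.imread(f"pics/{n}0.png"),b)); print(n,"now  ",bands(im,b))
E
python3 chk.py
```

```text
side start [([206.7, 187.8], [0, 6, 5, 5, 12]), ([234.6, 207.5], [20, 16, 20, 25, 100]), ([262.7, 207.8], [49, 24, 15, 10, 27])]
side now   [([206.7, 187.8], [0, 6, 5, 5, 12]), ([229.6, 202.4], [19, 16, 15, 16, 50]), ([262.8, 207.7], [49, 24, 15, 10, 27]), ([239.5, 212.6], [24, 26, 17, 16, 53])]
top start [([226.0, 223.2], [11, 20, 22, 8, 87]), ([230.1, 260.4], [14, 57, 24, 8, 93])]
top now   [([223.4, 223.6], [17, 22, 4, 4, 15]), ([231.0, 260.1], [15, 56, 24, 9, 95])]
```

```bash
python3 top.py|head -8; python3 -c "
from plant import manip
print(manip.close_job())"
```

```text
[322, 268, 8, 8, 35] [325.5 271.6] tray [0.005 0.034]
[371, 269, 7, 8, 40] [374.  272.8] tray [-0.006 -0.089]
[371, 270, 16, 22, 167] [379.8 280.9] tray [-0.027 -0.102]
[305, 277, 6, 7, 34] [307.9 280.1] tray [-0.014  0.08 ]
[335, 289, 7, 8, 36] [337.6 292.5] tray [-0.05   0.006]
[311, 291, 8, 7, 35] [314.5 294.1] tray [-0.05   0.065]
.................................................................................................................................
.................................................................................................................................
the job is handed in; nothing more can be done
None
```

I handed the job in at about 25 s of the 64 s limit, with no verdict returned: the screwdriver stands in the cup, the nine nuts lie 5/2/2 in the three compartments, and the empty shaker is back in its stand.

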